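Find the full tin by nudging and slide it onto the scale

ROBOT

A 6-joint arm with a two-finger parallel gripper is mounted at the origin on the work surface. World frame = base frame: x ahead of the robot, y to its left, z up, the work surface at z = 0. Lengths are in mm, angles in rad, forces in N, time in s.
With the tool pointing down it reaches from about 300 to 775 mm from the base axis. Payload 14.6 kg.
Tool frame: the origin (TCP) lies between the finger pads; the fingertips stand 22 mm ahead of it and the grasp point (between the pads) lies 3 mm ahead of it (r.tcp_to_tips is the distance from the TCP to the fingertips, in mm); z points along the fingers, y is the direction in which the jaws open and shut (so a half turn about z gives the same grasp; the last joint's range is limited). The gripper opens to 94 mm and grips with 3 to 60 N. Pads are 16 mm wide; open, the fingers measure 119 mm over their backs; the gripper's body (75 mm by 177 mm) begins 78 mm behind the grasp point.
Start: joints at [-1.255, 0.3, 1.521, -0, 1.321, -0.067], TCP at [205.428, -510.185, 227.446] pointing down, gripper open.
Joint ranges: [-3.03, 3.03], [-0.79, 2.21], [0.23, 2.52], [-1.04, 4.18], [0, 3.07], [-2.55, 2.55]. Speed limits (rad/s): [2.22, 2.22, 2.57, 3.14, 3.14, 3.14].

INTERFACE

Orientations are given as a 3x3 rotation matrix whose columns are the frame's x, y, z axes.
In Python, from workcell import r gives the robot as it stands.
- The arm moves only by the shell command python3 -m jog 'ROWS' [FORCE]. ROWS is a JSON object of lists of equal length, an entry for each row: "grip": the finger opening in m, from 0 to 0.094; "dp": the shift along the world's x, y, z in m, a list of three; "spin": the turn about the world's z in rad. A call has exactly 8 rows; each row shifts and turns the commanded pose from where the row before left it; what a row does not reach is not made up. A row lasts 1/8 s, in which the tool goes at most 62.5 mm and 10.7 degrees, less where a joint would pass 70% of its speed; a pose out of reach is approached as far as the arm can. A call with a gripper value outside its range is refused whole. The fingers move at their own pace and stop on an object; FORCE is the grip in N (left out, the last holds). Time passes only in rows, so rows that do not move let the fingers close, or fill a call up. It gives the time, the measured TCP pose, the force and the opening at its end, in the units of the state.
- r.get_obs(): the state, without advancing time (a new reading comes with each control period).
- r.capture(name): name is "side" or "top" or "wrist"; returns the picture (420x560x3 uint8, red, green, blue); there is no depth.
- r.camera_model(name): a dict with "fx", "fy", "cx", "cy" (pixels), "dist" ([k1, k2, p1, p2, k3] as OpenCV has them; the pictures are not rectified), "R" (3x3) and "t" (3): a world point X has camera coordinates R X + t; the wrist camera has in their place "T_tool_cam" (4x4, takes a point from camera to tool coordinates, whose origin is the TCP and whose axes are the flange's). Camera axes: x right, y down, z forward; pixel columns grow to the right and rows downward; lengths in mm; the calibration is good to about 2 mm. A picture is of the moment at which its call begins: read the wrist's pose just before it. camera_model takes no time and is no camera call.
- r.finish_job(): hands the job in, once; it reports no verdict.
The state is a dict: "time_s": time; "joint_pos": joint angles; "qvel": joint speeds; "tau": joint torques, N m; "ee_pos": TCP position; "tool_rot": TCP orientation; "wrist_force": force on the tool from outside, world axes, zero at the start; "wrist_torque": the same for the moment, N m; "gripper_width": finger opening in mm.
Only numpy, scipy, OpenCV 4.12 (cv2) and the standard library are available. Lean on these libraries where they do the work, as an engineer would, in place of code of your own. Each camera call takes 0.05 s, during which the arm holds its last target. There are 200 camera calls.

TASK

One of the three look-alike tins on the pastry board is full and the other two are nearly empty. First nudge each tin a little to feel by the push force which one is heavy, then slide only that one along the board onto the middle of the steel weighing plate, so that the plate goes down, and let go. Never shift more than one tin further than 60 mm from its place, do not tip any tin, and leave the other kitchen things alone.

Things in the scene. Friction and masses are not known exactly. Their poses are not given: they have to be found in the camera images.
- board: wooden pastry board, fixed to the worktop, 24 mm high; a square weighing plate of bright steel, 130 x 130 mm, is let into it, 1 mm below its top. Origin on the worktop under the plate's middle; the board reaches 95 mm towards +x, 205 mm towards -x and 230 mm to either side in y of this origin.
- plate_mid (a point): middle of the weighing plate at the level of the board's top, 24 mm above the worktop; axes as the board's. One tin stands about 155 mm to +y of the plate's middle, one about 155 mm to -y, one about 140 mm to -x (each within 12 mm and turned by up to 0.2 rad), with about 30 to 40 mm of bare wood up to the plate
- scale_plate: the weighing plate itself, 130 x 130 mm and 6 mm thick, origin at the middle of its top face. It is sprung: it stays up under a nearly empty tin and sinks 3 mm onto its stop under the full one
- tin_a: first square closed tin, dark steel with a flat brass lid and pale blank labels, 90 x 90 mm and 85 mm high, standing loose on the board; looks like the other two. About 0.2 kg if nearly empty, 0.85 to 0.97 kg if full (any of the three can be). Origin at the centre of its underside, z up, x and y normal to its sides
- tin_b: second square closed tin, dark steel with a flat brass lid and pale blank labels, 90 x 90 mm and 85 mm high, standing loose on the board; looks like the other two. About 0.2 kg if nearly empty, 0.85 to 0.97 kg if full (any of the three can be). Origin at the centre of its underside, z up, x and y normal to its sides
- tin_c: third square closed tin, dark steel with a flat brass lid and pale blank labels, 90 x 90 mm and 85 mm high, standing loose on the board; looks like the other two. About 0.2 kg if nearly empty, 0.85 to 0.97 kg if full (any of the three can be). Origin at the centre of its underside, z up, x and y normal to its sides
- oil_bottle: bystander: amber glass oil bottle with a red cap, 60 mm across and 190 mm high, origin at the centre of its underside
- salt_bottle: bystander: white jar with a black cap, 48 mm across and 120 mm high, origin at the centre of its underside
- mug: bystander: blue mug, 80 mm across and 90 mm high, origin at the centre of its underside

How it is judged (in metres and radians):
On the way, in this order (a step that is already met when the one before it is completed fails the run):
1. each of the three tins has been nudged: it stands at least 5 mm (10 to 25 mm is a good nudge) from where it began, and the plate has not gone down yet (distance of each of tin_a, tin_b, tin_c from where it was at the start of the episode above 0.005 m and height (world z) of scale_plate above 0.022 m), for 0.05 s.
2. the full tin has been slid onto the plate and the plate has sunk by more than 2 mm (height (world z) of scale_plate below 0.021 m and horizontal distance between any of tin_a, tin_b, tin_c and plate_mid below 0.04 m), for 0.2 s.
At the end, for the whole second after the job is handed in: the full tin stands upright and still on the weighing plate, its middle within 20 mm of the plate's middle both along and across the plate, the plate is down by more than 2 mm under the tin's weight alone, and the robot touches nothing (height (world z) of scale_plate below 0.021 m and ((x of tin_a in the frame of plate_mid between -0.02 and 0.02 m and y of tin_a in the frame of plate_mid between -0.02 and 0.02 m and angle between tin_a's own z axis and vertical below 0.1 rad and linear speed of tin_a below 0.02 m/s and contact force between each of the arm, the fingers and tin_a below 0.1 N and contact force between tin_a and scale_plate above 1 N) or (x of tin_b in the frame of plate_mid between -0.02 and 0.02 m and y of tin_b in the frame of plate_mid between -0.02 and 0.02 m and angle between tin_b's own z axis and vertical below 0.1 rad and linear speed of tin_b below 0.02 m/s and contact force between each of the arm, the fingers and tin_b below 0.1 N and contact force between tin_b and scale_plate above 1 N) or (x of tin_c in the frame of plate_mid between -0.02 and 0.02 m and y of tin_c in the frame of plate_mid between -0.02 and 0.02 m and angle between tin_c's own z axis and vertical below 0.1 rad and linear speed of tin_c below 0.02 m/s and contact force between each of the arm, the fingers and tin_c below 0.1 N and contact force between tin_c and scale_plate above 1 N))).
It fails at once if two tins are further than 60 mm from where they began (only the full one may be taken away; the others only nudged) (distance of each of tin_a, tin_b from where it was at the start of the episode above 0.06 m or distance of each of tin_a, tin_c from where it was at the start of the episode above 0.06 m or distance of each of tin_b, tin_c from where it was at the start of the episode above 0.06 m).
It fails at once if a tin is tipped by more than 0.35 rad (20 degrees) (angle between any of tin_a, tin_b, tin_c's own z axis and vertical above 0.35 rad).
It fails at once if a bystander (oil bottle, jar or mug) is moved by more than 30 mm (distance of any of oil_bottle, salt_bottle, mug from where it was at the start of the episode above 0.03 m).
It also fails if it takes over 72 s, if anything falls off the work surface, if the arm or the gripper's body presses on something with over 40 N, if the wrist force passes 120 N, or if a joint passes its speed limit or range.

## Working session

There is one attempt and no reset: what is moved stays moved. The work goes in short steps, Python scripts to look and compute and a shell command to move; the robot and the scene stay as the last step left them, time stands still between calls to the robot, and variables do not carry over. Pictures are saved under pics/ and viewed, about 8 in all and at most 12, crops included, and the job is handed in when it is done.

```bash
mkdir -p pics; python3 - <<'E'
from workcell import r
import cv2,numpy as np
o=r.get_obs();print(o['time_s'],o['ee_pos'],o['tool_rot'],o['wrist_force'],r.tcp_to_tips)
for n in('top','side'):
    cv2.imwrite(f'pics/{n}0.png',r.capture(n)[:,:,::-1]);m=r.camera_model(n);print(n,{k:np.round(v,3).tolist() for k,v in m.items()})
E
```

```text
0.0 [ 205.36777691 -509.97526128  226.88580263] [[ 9.27627690e-01  3.73506024e-01 -3.43307588e-04]
 [ 3.73506173e-01 -9.27627067e-01  1.07900081e-03]
 [ 8.45518935e-05 -1.12913853e-03 -9.99999359e-01]] [ 0.45173469 -0.15451035  0.07226625] 22.0
top {'fx': 504.892, 'fy': 504.892, 'cx': 275.142, 'cy': 213.223, 'dist': [-0.127, 0.0, 0.0, 0.0, 0.0], 'R': [[-0.01, -1.0, -0.009], [-0.995, 0.011, -0.094], [0.095, 0.008, -0.995]], 't': [5.033, 517.347, 1388.832]}
side {'fx': 532.519, 'fy': 532.519, 'cx': 274.922, 'cy': 217.227, 'dist': [-0.158, 0.0, 0.0, 0.0, 0.0], 'R': [[-0.964, -0.265, 0.006], [-0.206, 0.736, -0.645], [0.167, -0.623, -0.764]], 't': [482.094, 147.046, 1604.524]}
```

View pics/top0.png

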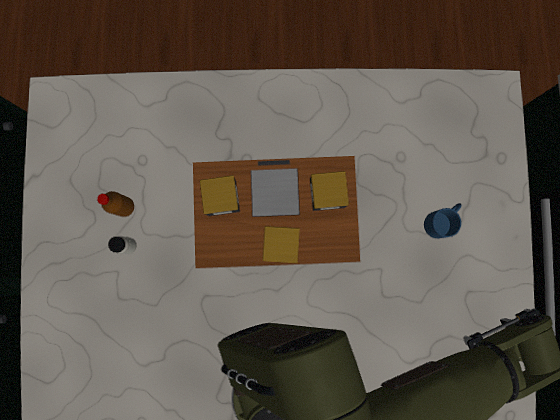

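View pics/side0.png

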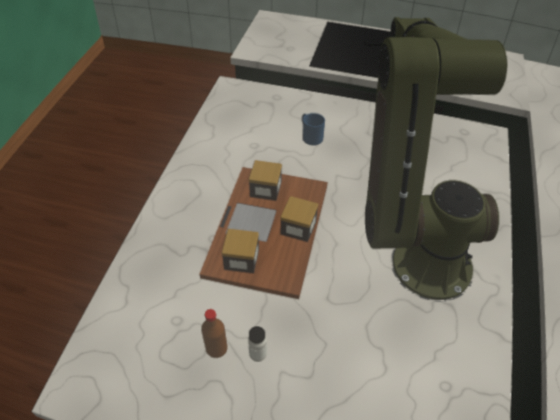

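The top picture shows the plate at about (275,192). The tins are at (219,195) on +y, (329,190) on -y and (281,245) on -x. The bottles are to the left and the mug is at (442,223), all clear of the board.

```bash
cat > h.py <<'E'
from workcell import r
import cv2,numpy as np
def ray(n,px,z):
    m=r.camera_model(n);K=np.array([[m['fx'],0,m['cx']],[0,m['fy'],m['cy']],[0,0,1]])
    u=cv2.undistortPoints(np.float64(px).reshape(-1,1,2),K,np.float64(m['dist'])).reshape(-1,2)
    R=np.array(m['R']);c=-R.T@np.array(m['t']);d=np.c_[u,np.ones(len(u))]@R
    return (c+d*((z-c[2])/d[:,2])[:,None])[:,:2]
def rects(mask,z,amin,n='top'):
    out=[]
    for c in cv2.findContours(mask.astype('uint8'),cv2.RETR_EXTERNAL,cv2.CHAIN_APPROX_NONE)[0]:
        if cv2.contourArea(c)<amin: continue
        (x,y),s,a=cv2.minAreaRect(ray(n,c,z).astype('f4')); a=(a+45)%90-45
        out.append(np.round([x,y,*s,a],1).tolist())
    return out
def look():
    im=r.capture('top');hsv=cv2.cvtColor(im,cv2.COLOR_RGB2HSV)
    roi=np.zeros(im.shape[:2],bool);roi[150:275,185:370]=1
    H,S,V=[hsv[...,i] for i in range(3)]
    k=np.ones((3,3),np.uint8)
    op=lambda m:cv2.morphologyEx(m.astype('uint8'),cv2.MORPH_OPEN,k)
    lid=op(roi&(H>=18)&(H<=32)&(S>110)&(V>80))
    pl=op(roi&(S<60)&(V>110))
    pl[:160]=0;pl[:, :246]=0;pl[:,305:]=0
    return im,hsv,rects(lid,109,400),rects(pl,23,500)
E
python3 - <<'E'
from h import *
im,hsv,l,p=look()
for q in [(219,195),(329,190),(281,245),(275,192),(240,240)]:print(hsv[q[1],q[0]])
print(l,p)
E
```

```text
[ 21 182 119]
[ 22 187 117]
[ 21 187 120]
[ 60   2 105]
[ 13 179 100]
[[427.9, -14.7, 92.1, 92.0, -3.7], [561.1, 148.9, 91.9, 91.1, 7.0], [571.0, -146.1, 90.7, 91.2, 4.5]] []
```

```bash
sed -i 's/(S<60)&(V>110)/(S<60)\&(V>70)/' h.py; python3 - <<'E'
from h import *
print(look()[2:]); print(ray('top',[(442,235),(130,210),(125,245)],0))
E
python3 -m jog '{"grip":[0.055,0.055,0.055,0.055,0.055,0.055,0.055,0.055],"dp":[[0.046,0.034,0],[0.046,0.034,0],[0.046,0.034,0],[0.046,0.034,0],[0.046,0.034,0],[0.046,0.034,0],[0.046,0.034,0],[0.046,0.034,0]],"spin":[0.158,0.158,0.158,0.158,0.158,0.158,0.158,0.158]}' 20
```

```text
([[427.8, -14.6, 91.4, 92.1, -4.3], [560.9, 148.9, 91.3, 91.3, 7.1], [571.2, -146.0, 90.8, 90.9, 4.4]], [[361.9, 1.7, 161.2, 27.7, -0.6], [577.7, 1.0, 130.7, 131.5, 1.6]])
[[ 451.81124944 -478.27708053]
 [ 533.53521286  419.00977925]
 [ 432.6126018   432.17146873]]
time_s: 1.2
ee_pos: [574.7, -236.8, 227.3]
tool_rot: [[-0.081, 0.997, -0.0], [0.997, 0.081, 0.0], [0.0, -0.0, -1.0]]
wrist_force: [0.5, -0.5, 0.9]
gripper_width: 55.1
```

Plate middle is at (577.7, 1.0), turned 1.6°. Next I lower the tool behind the -y tin.

```bash

python3 -m jog '{"grip":[0.055,0.055,0.055,0.055,0.055,0.055,0.055,0.055],"dp":[[0,0,-0.042],[0,0,-0.042],[0,0,-0.042],[0,0,-0.041],[0,0.008,0],[0,0.008,0],[0,0.008,0],[0,0.004,0]],"spin":[0,0,0,0,0,0,0,0]}'
python3 -m jog '{"grip":[0.055,0.055,0.055,0.055,0.055,0.055,0.055,0.055],"dp":[[0,0.002,0],[0,0.002,0],[0,0.002,0],[0,0.002,0],[0,0.002,0],[0,0.002,0],[0,0.002,0],[0,0.002,0]],"spin":[0,0,0,0,0,0,0,0]}'
python3 - <<'E'
from h import *
print(r.get_obs()['wrist_force']);print(look()[2]);print(r.get_obs()['wrist_force'])
E
```

```text
time_s: 2.2
ee_pos: [573.9, -209.6, 61.7]
tool_rot: [[-0.077, 0.997, 0.002], [0.997, 0.077, -0.001], [-0.001, 0.002, -1.0]]
wrist_force: [-0.0, -0.4, 0.1]
gripper_width: 55.0
time_s: 3.2
ee_pos: [573.4, -194.1, 60.4]
tool_rot: [[-0.076, 0.997, -0.0], [0.997, 0.076, 0.0], [0.0, -0.0, -1.0]]
wrist_force: [0.3, -0.2, 0.1]
gripper_width: 55.0
[ 0.26579362 -0.17016572  0.14265961]
[[427.8, -14.8, 91.8, 91.9, -4.0], [561.4, 148.9, 92.8, 91.3, 7.3], [570.7, -123.3, 91.8, 59.6, 3.3]]
[-0.23024732 -0.52517073  0.01493925]
```

```bash

for i in 1 2; do python3 -m jog '{"grip":[0.055,0.055,0.055,0.055,0.055,0.055,0.055,0.055],"dp":[[0,0.001,0],[0,0.001,0],[0,0.001,0],[0,0.001,0],[0,0.001,0],[0,0.001,0],[0,0.001,0],[0,0.001,0]],"spin":[0,0,0,0,0,0,0,0]}' | egrep 'pos|force'; done
python3 - <<'E'
from h import *
print(r.get_obs()['wrist_force']);im,_,l,p=look();print(l,r.get_obs()['wrist_force'])
cv2.imwrite('pics/c1.png',cv2.resize(im[150:275,185:370,::-1],None,fx=4,fy=4))
E
```

```text
ee_pos: [573.4, -186.1, 60.4]
wrist_force: [-0.8, -1.5, -0.0]
ee_pos: [573.4, -178.1, 60.5]
wrist_force: [0.5, -0.9, 0.4]
[ 0.5373905  -0.94328465  0.42901981]
[[427.7, -14.3, 90.4, 91.9, -4.2], [561.5, 149.0, 92.5, 91.7, 7.2], [570.1, -103.3, 55.9, 90.7, -0.6]] [ 0.04854369  0.07160694 -0.19020438]
```

View pics/c1.png

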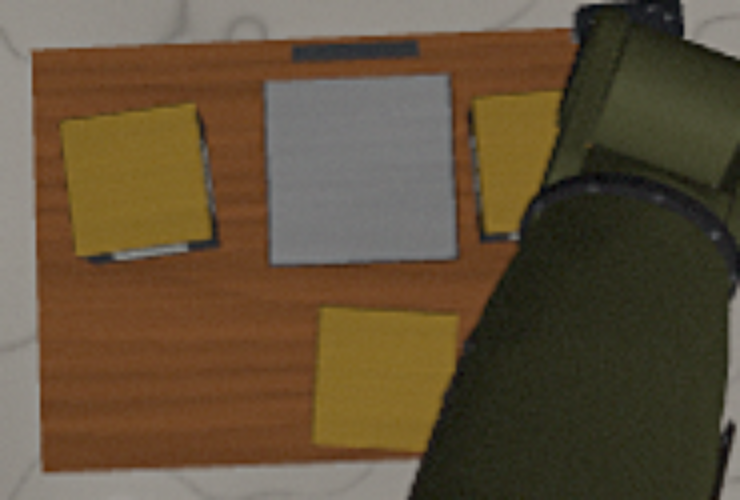

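The picture shows the gripper arm over the right-hand tin, which is now close to the plate's right edge. The tin moved about 23 mm with a force near 1 N, so it is probably light.

```bash

python3 -m jog '{"grip":[0.055,0.055,0.055,0.055,0.055,0.055,0.055,0.055],"dp":[[0,-0.02,0],[0,-0.005,0.04],[0,0,0.06],[0,0,0.04],[-0.04,0.03,0],[-0.04,0.03,0],[-0.04,0.03,0],[-0.04,0.03,0]],"spin":[0,0,0,0,0,0,0,0]}'
python3 -c "
from h import *
print(r.get_obs()['joint_pos']);print(look()[2])"
```

```text
time_s: 6.3
ee_pos: [412.2, -83.2, 200.6]
tool_rot: [[-0.075, 0.997, 0.0], [0.997, 0.075, -0.0], [-0.0, 0.0, -1.0]]
wrist_force: [1.1, 0.3, 0.4]
gripper_width: 55.0
[-2.86385678e-01  3.40463946e-02  1.89672503e+00  8.60540065e-06
  1.21039357e+00 -3.61692242e-01]
[[429.0, -0.4, 62.8, 91.4, -4.2], [561.6, 149.1, 92.6, 91.4, 7.2], [571.5, -123.5, 91.3, 91.3, 4.3]]
```

```bash

python3 -m jog '{"grip":[0.055,0.055,0.055,0.055,0.055,0.055,0.055,0.055],"dp":[[-0.01,0.011,0],[-0.01,0.011,0],[-0.01,0.011,0],[-0.01,0.011,0],[-0.01,0.011,0],[-0.01,0.011,0],[-0.002,0.006,0],[0,0,0]],"spin":[0.178,0.178,0.178,0.178,0.178,0.178,0.178,0.174]}'
python3 -m jog '{"grip":[0.055,0.055,0.055,0.055,0.055,0.055,0.055,0.055],"dp":[[0,0,-0.03],[0,0,-0.04],[0,0,-0.04],[0,0,-0.03],[0.006,0,0],[0.006,0,0],[0,0,0],[0,0,0]],"spin":[0,0,0,0,0,0,0,0]}'
python3 -m jog '{"grip":[0.055,0.055,0.055,0.055,0.055,0.055,0.055,0.055],"dp":[[0.001,0,0],[0.001,0,0],[0.001,0,0],[0.001,0,0],[0.001,0,0],[0.001,0,0],[0.001,0,0],[0.001,0,0]],"spin":[0,0,0,0,0,0,0,0]}' 
python3 -m jog '{"grip":[0.055,0.055,0.055,0.055,0.055,0.055,0.055,0.055],"dp":[[0.001,0,0],[0.001,0,0],[0.001,0,0],[0.001,0,0],[0.001,0,0],[0.001,0,0],[0.001,0,0],[0.001,0,0]],"spin":[0,0,0,0,0,0,0,0]}'
```

```text
time_s: 7.35
ee_pos: [351.7, -11.6, 200.8]
tool_rot: [[-0.998, 0.069, 0.001], [0.069, 0.998, -0.0], [-0.001, -0.0, -1.0]]
wrist_force: [0.3, -0.5, 0.4]
gripper_width: 55.0
time_s: 8.35
ee_pos: [363.8, -11.2, 61.1]
tool_rot: [[-0.997, 0.075, 0.001], [0.075, 0.997, -0.0], [-0.001, -0.0, -1.0]]
wrist_force: [-0.2, 0.1, -0.9]
gripper_width: 54.9
time_s: 9.35
ee_pos: [371.5, -11.2, 60.4]
tool_rot: [[-0.997, 0.075, -0.0], [0.075, 0.997, -0.0], [0.0, -0.0, -1.0]]
wrist_force: [-0.5, -0.1, -0.0]
gripper_width: 54.8
time_s: 10.35
ee_pos: [379.5, -11.2, 60.4]
tool_rot: [[-0.997, 0.075, -0.0], [0.075, 0.997, -0.0], [0.0, -0.0, -1.0]]
wrist_force: [-1.8, -0.9, -0.4]
gripper_width: 54.9
```

```bash

python3 -m jog '{"grip":[0.055,0.055,0.055,0.055,0.055,0.055,0.055,0.055],"dp":[[0.0005,0,0],[0.0005,0,0],[0.0005,0,0],[0.0005,0,0],[0.0005,0,0],[0.0005,0,0],[0.0005,0,0],[0.0005,0,0]],"spin":[0,0,0,0,0,0,0,0]}' |egrep 'pos|force'
python3 -m jog '{"grip":[0.055,0.055,0.055,0.055,0.055,0.055,0.055,0.055],"dp":[[0.0005,0,0],[0.0005,0,0],[0.0005,0,0],[0.0005,0,0],[0.0005,0,0],[0.0005,0,0],[0.0005,0,0],[0.0005,0,0]],"spin":[0,0,0,0,0,0,0,0]}' |egrep 'pos|force'
python3 -m jog '{"grip":[0.055,0.055,0.055,0.055,0.055,0.055,0.055,0.055],"dp":[[0.0005,0,0],[0.0005,0,0],[0.0005,0,0],[0.0005,0,0],[0.0005,0,0],[0.0005,0,0],[0.0005,0,0],[0.0005,0,0]],"spin":[0,0,0,0,0,0,0,0]}' |egrep 'pos|force'
```

```text
ee_pos: [383.4, -11.2, 60.4]
wrist_force: [-1.0, -0.3, -1.0]
ee_pos: [387.5, -11.2, 60.5]
wrist_force: [-0.9, 0.0, -0.4]
ee_pos: [391.5, -11.2, 60.5]
wrist_force: [-0.9, 0.4, -0.6]
```

Two light readings of about 1 N each. I expect the +y tin to be the heavy one and will nudge it next.

```bash

python3 -m jog '{"grip":[0.055,0.055,0.055,0.055,0.055,0.055,0.055,0.055],"dp":[[-0.02,0,0],[0,0,0.04],[0,0,0.06],[0,0,0.04],[0.02,0.03,0],[0.02,0.03,0],[0.02,0.03,0],[0.02,0.03,0]],"spin":[0,0,0,0,-0.172,-0.172,-0.172,-0.172]}'
python3 -m jog '{"grip":[0.055,0.055,0.055,0.055,0.055,0.055,0.055,0.055],"dp":[[0.02,0.03,0],[0.02,0.03,0],[0.02,0.03,0],[0.02,0.03,0],[0.02,0,0],[0,0,0],[0,0,0],[0,0,0]],"spin":[-0.172,-0.172,-0.172,-0.168,0,0,0,0]}'
python3 -c "
from h import *
print(look()[2])"
```

```text
time_s: 14.35
ee_pos: [452.1, 110.0, 200.5]
tool_rot: [[-0.719, 0.695, 0.0], [0.695, 0.719, 0.0], [-0.0, 0.0, -1.0]]
wrist_force: [0.2, -0.3, -1.1]
gripper_width: 54.8
time_s: 15.35
ee_pos: [551.0, 228.6, 200.7]
tool_rot: [[-0.124, 0.992, 0.0], [0.992, 0.124, 0.0], [0.0, 0.0, -1.0]]
wrist_force: [-0.5, -0.4, 0.8]
gripper_width: 55.2
[[445.6, -14.7, 91.9, 91.7, -4.1], [561.5, 149.1, 92.5, 91.8, 7.3], [571.9, -123.5, 92.1, 91.5, 4.1]]
```

```bash

python3 -m jog '{"grip":[0.055,0.055,0.055,0.055,0.055,0.055,0.055,0.055],"dp":[[0,0,-0.03],[0,0,-0.04],[0,0,-0.04],[0,0,-0.03],[0.001,-0.008,0],[0.001,-0.008,0],[0,0,0],[0,0,0]],"spin":[0,0,0,0,0,0,0,0]}'
python3 -m jog '{"grip":[0.055,0.055,0.055,0.055,0.055,0.055,0.055,0.055],"dp":[[0,-0.001,0],[0,-0.001,0],[0,-0.001,0],[0,-0.001,0],[0,-0.001,0],[0,-0.001,0],[0,-0.001,0],[0.001,-0.001,0]],"spin":[0,0,0,0,0,0,0,0]}' |egrep 'pos|force'
python3 -m jog '{"grip":[0.055,0.055,0.055,0.055,0.055,0.055,0.055,0.055],"dp":[[0,-0.001,0],[0,-0.001,0],[0,-0.001,0],[0,-0.001,0],[0,-0.001,0],[0,-0.001,0],[0,-0.001,0],[0.001,-0.001,0]],"spin":[0,0,0,0,0,0,0,0]}' |egrep 'pos|force'
python3 -m jog '{"grip":[0.055,0.055,0.055,0.055,0.055,0.055,0.055,0.055],"dp":[[0,-0.001,0],[0,-0.001,0],[0,-0.001,0],[0,-0.001,0],[0,-0.001,0],[0,-0.001,0],[0,-0.001,0],[0.001,-0.001,0]],"spin":[0,0,0,0,0,0,0,0]}' |egrep 'pos|force'
```

```text
time_s: 16.4
ee_pos: [553.8, 212.9, 61.5]
tool_rot: [[-0.123, 0.992, 0.001], [0.992, 0.123, 0.001], [0.0, 0.002, -1.0]]
wrist_force: [0.2, 0.8, -0.3]
gripper_width: 55.1
ee_pos: [554.4, 204.7, 60.5]
wrist_force: [1.0, -0.2, -0.2]
ee_pos: [555.2, 196.8, 60.4]
wrist_force: [-4.0, 4.1, 1.9]
ee_pos: [556.2, 188.7, 60.4]
wrist_force: [-3.3, 3.6, 1.4]
```

The push force is about 4 to 5 N, so this +y tin is the full one. I slide it towards the plate.

```bash

python3 -c "
from h import *
print(look()[2])"
python3 -m jog '{"grip":[0.055,0.055,0.055,0.055,0.055,0.055,0.055,0.055],"dp":[[0.0006,-0.005,0],[0.0006,-0.005,0],[0.0006,-0.005,0],[0.0006,-0.005,0],[0.0006,-0.005,0],[0.0006,-0.005,0],[0.0006,-0.005,0],[0.0006,-0.005,0]],"spin":[0,0,0,0,0,0,0,0]}' |egrep 'pos|force'
python3 -m jog '{"grip":[0.055,0.055,0.055,0.055,0.055,0.055,0.055,0.055],"dp":[[0.0006,-0.005,0],[0.0006,-0.005,0],[0.0006,-0.005,0],[0.0006,-0.005,0],[0.0006,-0.005,0],[0.0006,-0.005,0],[0.0006,-0.005,0],[0.0006,-0.005,0]],"spin":[0,0,0,0,0,0,0,0]}' |egrep 'pos|force'
python3 - <<'E'
from h import *
im,_,l,p=look();print(l,p,r.get_obs()['wrist_force'])
cv2.imwrite('pics/c2.png',cv2.resize(im[150:275,185:370,::-1],None,fx=4,fy=4))
E
```

```text
[[445.7, -14.6, 91.3, 91.8, -3.6], [565.2, 118.5, 92.6, 59.4, 6.9], [571.9, -123.7, 92.0, 91.5, 4.4]]
ee_pos: [561.3, 148.5, 60.5]
wrist_force: [-0.1, 4.6, -1.5]
ee_pos: [566.3, 108.7, 60.9]
wrist_force: [-0.2, 4.4, 1.8]
[[445.5, -14.9, 91.5, 91.6, -4.0], [571.9, -123.6, 92.0, 91.5, 4.2], [575.5, 32.8, 92.9, 51.1, 1.7]] [[577.8, -4.8, 120.8, 130.7, -0.6]] [0.23463053 3.13559125 3.19731167]
```

View pics/c2.png

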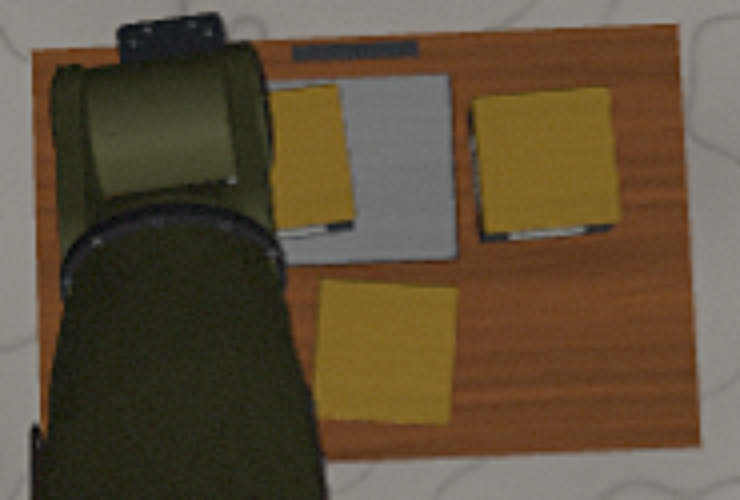

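Tin is partly on the plate and square to the fingers, with its front lid edge near y = 7. About 53 mm remain.

```bash

python3 -m jog '{"grip":[0.055,0.055,0.055,0.055,0.055,0.055,0.055,0.055],"dp":[[0.0005,-0.005,0],[0.0005,-0.005,0],[0.0005,-0.005,0],[0.0005,-0.005,0],[0.0005,-0.005,0],[0.0005,-0.005,0],[0.0005,-0.005,0],[0.0005,-0.005,0]],"spin":[0,0,0,0,0,0,0,0]}' |egrep 'pos|force'
python3 -m jog '{"grip":[0.055,0.055,0.055,0.055,0.055,0.055,0.055,0.055],"dp":[[0.0003,-0.002,0],[0.0003,-0.002,0],[0.0003,-0.002,0],[0.0003,-0.002,0],[0.0003,-0.002,0],[0.0003,-0.002,0],[0.0002,-0.001,0],[0,0,0]],"spin":[0,0,0,0,0,0,0,0]}' |egrep 'pos|force'
python3 -m jog '{"grip":[0.055,0.055,0.055,0.055,0.055,0.055,0.055,0.055],"dp":[[-0.001,0.006,0],[-0.002,0.02,0],[-0.002,0.02,0],[0,0,0.04],[0,0,0.05],[0,0,0.05],[0,0.05,0],[0,0.05,0]],"spin":[0,0,0,0,0,0,0,0]}'
python3 - <<'E'
from h import *
im,_,l,p=look();print(l,p,r.get_obs()['wrist_force'])
cv2.imwrite('pics/c3.png',cv2.resize(im[150:275,185:370,::-1],None,fx=4,fy=4))
s=r.capture('side');cv2.imwrite('pics/s3.png',cv2.resize(s[150:300,190:340,::-1],None,fx=4,fy=4))
E
```

```text
ee_pos: [569.8, 68.4, 60.2]
wrist_force: [0.2, 3.8, -1.3]
ee_pos: [572.1, 55.6, 60.5]
wrist_force: [-0.7, 1.1, -0.4]
time_s: 24.5
ee_pos: [566.7, 204.2, 201.3]
tool_rot: [[-0.123, 0.992, 0.001], [0.992, 0.123, 0.0], [0.0, 0.001, -1.0]]
wrist_force: [1.0, -0.4, -0.4]
gripper_width: 55.1
[[445.6, -14.6, 91.2, 92.1, -4.3], [571.9, -123.6, 92.0, 91.5, 4.2], [578.8, 1.7, 92.6, 89.8, 7.2]] [[361.9, 1.7, 161.3, 27.7, -0.6], [577.2, 0.7, 130.6, 131.7, 1.6]] [-1.04965288  5.08966348 -0.84912954]
```

View pics/c3.png

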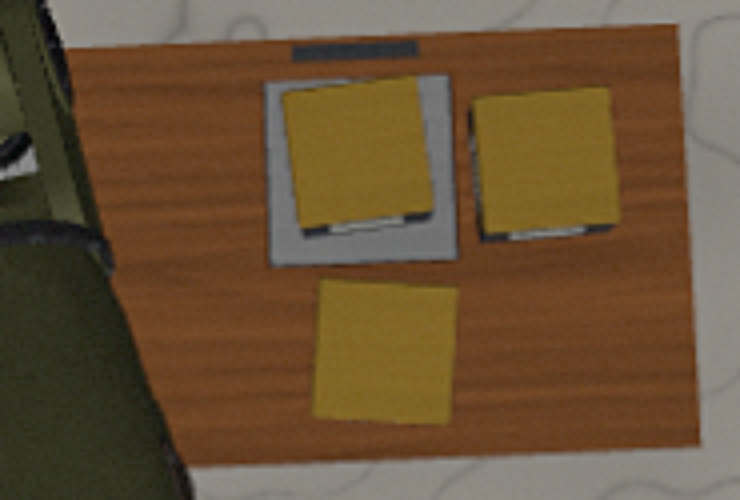

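View pics/s3.png

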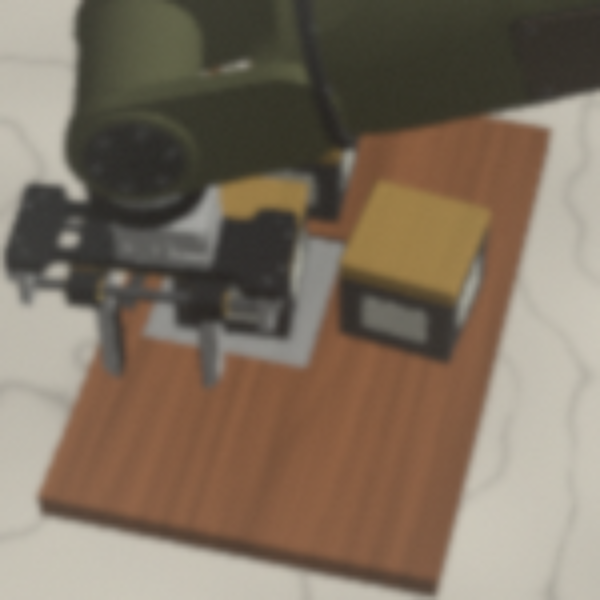

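The heavy tin stands about 1 mm from the plate's middle and upright, with the gripper clear of it. I'll let it settle, check the force and hand in.

```bash

python3 -m jog '{"grip":[0.055,0.055,0.055,0.055,0.055,0.055,0.055,0.055],"dp":[[0,0,0],[0,0,0],[0,0,0],[0,0,0],[0,0,0],[0,0,0],[0,0,0],[0,0,0]],"spin":[0,0,0,0,0,0,0,0]}' |egrep 'time|pos|force'
python3 -c "
from h import *
print(look()[2:]);r.finish_job()"
```

```text
time_s: 25.6
ee_pos: [567.0, 201.8, 200.4]
wrist_force: [0.0, -0.4, -0.0]
([[445.6, -14.8, 91.2, 91.5, -3.9], [571.8, -123.4, 91.9, 91.6, 4.3], [578.6, 1.8, 92.2, 90.0, 7.2]], [[361.9, 1.7, 161.3, 27.7, -0.6], [576.5, 0.8, 129.6, 131.2, 1.7]])
the job is handed in; nothing more can be done
```

I found the full tin, slid it onto the middle of the weighing plate, let go and handed the job in at about 26 s. I did not measure that the plate went down. I infer it from the tin's weight, and the hand-in gave no verdict.

- **Nudging:** The -y tin moved about 22 mm and the -x tin about 18 mm, each with roughly 1 N of push. The +y tin moved about 14 mm and took 4 to 5 N, so it is the full one.
- **Placing:** I pushed the +y tin along the board with two spread fingers and then backed the gripper away.
- **Last checks:**
  - The tin's centre is at (578.6, 1.8) mm. The plate's middle is at about (577, 1), so the tin is within about 2 mm.
  - The tin looks upright and did not shift between the last two pictures.
  - The two light tins are still where the nudges left them.
  - The wrist force was about 0 with the gripper well clear. One reading of 5 N just after the retreat did not come back once the arm stood still.
- **Bystanders:** The arm never worked near the oil bottle, jar or mug. I did not check their positions again at the end.

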